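# Unlatch and open the bay that holds the small bottle

## Robot

A 6-joint arm with a two-finger parallel gripper is mounted at the origin on a cart in front of the work surface, level with it; the furniture and walls round the work are solid. World frame = base frame: x ahead of the robot, y to its left, z up, the work surface at z = 0. Lengths are in m, angles in rad, forces in N, time in s.
With the tool pointing down it reaches from about 0.25 to 0.775 m from the base axis. Payload 4 kg.
Tool frame: the origin (TCP) lies midway between the tips of the shut fingers; the grasp point (between the pads) lies 19 mm behind it (manip.tcp_to_grasp is the distance from the TCP to the grasp point, in m); z points along the fingers, y is the line along which they close (so a half turn about z gives the same grasp; the last joint's range is limited). The gripper opens to 94 mm and grips with 3 to 60 N. Pads are 16 mm wide; open, the fingers measure 119 mm over their backs; the gripper's body (75 mm by 177 mm) begins 78 mm behind the grasp point.
Start: joints at [-1.41, 0.087, 1.371, -0, 1.684, -0.103], TCP at [0.143, -0.531, 0.18] pointing down, gripper open.
Joint ranges: [-3.1, 3.1], [-0.76, 2.03], [0.27, 2.55], [-1.08, 4.22], [0.17, 2.65], [-2.57, 2.57]. Speed limits (rad/s): [2.79, 2.79, 3.14, 3.14, 3.14, 3.14].

## Interface

Orientations are given as [roll, pitch, yaw] about the fixed x, y, z axes, in that order (R = Rz(yaw) Ry(pitch) Rx(roll)).
In Python, from bench import manip gives the robot as it stands. The module is installed in compiled form; this text tells all that it offers.
- The arm moves only by the tool move_arm, never from a script. Its argument "targets" is one flat list of numbers, 5 for each row, row after row: the shift along the tool's x, y, z in units of 25 mm (1.0 is 25 mm), then the turn about the tool's z in degrees, then the finger opening in mm, from 0 to 94. A call has 1 to 5 rows; each row shifts and turns the commanded pose from where the row before left it, along the tool's axes as they then stand; what a row does not reach is not made up. A row lasts 1/10 s, in which the tool goes at most 50 mm and 8.59 degrees, less where a joint would pass 70% of its speed; a pose out of reach is approached as far as the arm can. A call is refused whole if a number of a shift passes 1 or a number of a turn 8.59, either way. A call with a gripper value outside its range is refused whole. The fingers move at their own pace and stop on an object; "grip_force" is the grip in N (left out, the last holds). Time passes only in rows, so rows that do not move let the fingers close. It gives the time, the measured TCP pose, the force, the opening and the grip force at its end, in the units of the state.
- manip.state(): the state, without advancing time (a new reading comes with each control period).
- manip.camera(name): name is "side" or "top" or "wrist"; returns the picture (400x640x3 uint8, red, green, blue); there is no depth.
- manip.camera_params(name): a dict with "mtx" (3x3 intrinsics, pixels), "dist" ([k1, k2, p1, p2, k3] as OpenCV has them; the pictures are not rectified), "eye" and "orientation" of the camera in the world. Camera axes: x right, y down, z forward; pixel columns grow to the right and rows downward; lengths in m; the calibration is good to about 2 mm. A picture is of the moment at which its call begins: read the wrist's pose just before it. camera_params takes no time and is no camera call; for the wrist camera it gives the pose at the moment of the call.
- manip.finish_job(): hands the job in; it is judged then, once.
Trained networks look in the newest picture that a camera, given by its name, has taken for a name from the list of things; names that differ only in an ending like _2 or _b are one class to them, and where a whole thing is asked for, a point or a joint stands for the part that bears it (a point fixed in the world has none). Each returns a list of dicts, best first, with "score" (0 to 1); they miss things now and then, are a little off and sometimes report something else, mostly with a low value. They report only what shows in the picture. A call takes as long as a camera call.
- manip.search_frame(thing, camera): "position" ([x, y, z] in m, in the coordinates of the camera as it stood for that picture, good to about 4 mm: the middle of the surface that is visible of it).
- manip.regions_of(thing, camera): "region" (400x640 bool, what is visible of it).
The state is a dict: "t": time; "joint_positions": joint angles; "qd": joint speeds; "joint_torque": joint torques, N m; "ee_pos": TCP position; "orientation": TCP orientation; "force": force on the tool from outside, world axes, zero at the start; "wrist_torque": the same for the moment, N m; "gripper_width": finger opening in m; "grip_force": force on a finger pad.
Only numpy, scipy, OpenCV 4.12 (cv2) and the standard library are available. Lean on these libraries where they do the work, as an engineer would, in place of code of your own. Each camera call takes 0.05 s, during which the arm holds its last target. There are 200 camera calls.

## Task

The small low pen on the bench has two gated bays, each held shut by a gravity latch bar lying in a catch. Lift the bar of the bay that holds the small bottle out of its catch by its peg, swing that gate out until it stands about square to the front, and let the bar drop back down. Leave the other bay latched and the things in both bays standing where they are.

Things in the scene. Friction and masses are not known exactly. Their poses are not given: they have to be found in the camera images.
- pen: Two-bay pen fixed to the bench: grey base 224 wide, 90 deep, 6 thick; three aluminium posts 100 high along the front (middle and ends); clear side, back and middle walls 60 high; open top. Origin: underside, middle of the front. x into the bays away from the robot, y left along the front, z up. Left bay y > 0, right bay y < 0; their middles lie 42 behind and 55 beside the origin.
- small_bottle: Small round reagent bottle with a blue screw cap, 54 in diameter, 99 high, standing in one of the two bays (the bay to open). Origin: centre of its underside; z up.
- small_beaker: Small open clear beaker, 57 wide, 69 high, standing in the other bay. Origin: centre of its underside; z up.
- gate_left (a joint): left gate: steel frame 75 wide, top 96 high. Upright hinge by the middle post, pen frame [-5, +12]. 0 shut, grows swinging out to the robot (counter-clockwise from above), 1.57 square, stop 1.75. On its front lies the latch, a dark bar 90x10x6, pivoted at pen y +26, free end in an open-topped catch on the outer post; latched the gate has 0.05 play, unlatched it turns easily and stays where left.
- gate_right (a joint): right gate: steel frame 75 wide, top 96 high. Upright hinge by the middle post, pen frame [-5, -12]. 0 shut, grows swinging out to the robot (clockwise from above), 1.57 square, stop 1.75. On its front lies the latch, a dark bar 90x10x6, pivoted at pen y -26, free end in an open-topped catch on the outer post; latched the gate has 0.05 play, unlatched it turns easily and stays where left.
- peg_left (a point): Point on the axis of the left latch's peg: dark, round, 10 dia, 45 long, sticking out level toward the robot from the latch bar, with a 16 dia head; pinch it from above, a finger left and right. Bar down: pen frame [-38, +78, 70], 25 before the bar, 52 from its pivot. The bar clears its catch with the peg 9 higher (15 is good, 29 the most), is free and falls back. Axes as the pen's; turns with gate and bar.
- peg_right (a point): Point on the axis of the right latch's peg: dark, round, 10 dia, 45 long, sticking out level toward the robot from the latch bar, with a 16 dia head; pinch it from above, a finger left and right. Bar down: pen frame [-38, -78, 70], 25 before the bar, 52 from its pivot. The bar clears its catch with the peg 9 higher (15 is good, 29 the most), is free and falls back. Axes as the pen's; turns with gate and bar.

How it is judged:
By the outcome, as a careful person would: the job done as asked, in the order asked, and still so for the second after the job is handed in, with the robot touching nothing.
It also fails if it takes over 32 s, if anything falls off the work surface, if the arm or the gripper's body presses on something with over 40 N, if the wrist force passes 120 N, or if a joint passes its speed limit or range.

## Working session

There is one attempt and no reset: what is moved stays moved. The work goes in short steps, Python scripts to look and compute and a tool call to move; the robot and the scene stay as the last step left them, time stands still between calls to the robot, and variables do not carry over. Pictures are saved under pics/ and viewed, at most 10 in all, crops included, and the job is handed in when it is done.

Besides the shell and the picture viewer there is one more tool, called after ">>>" as name(argument=value, ...) on one line, values as JSON. move_arm: Moves the arm, as the interface text tells. Its arguments: {"type":"object","properties":{"targets":{"type":"array"},"grip_force":{"type":"number"}},"required":["targets"]}

```bash
mkdir -p pics
cat > h.py <<'E'
import numpy as np, cv2
from bench import manip
from scipy.spatial.transform import Rotation as R
def camR(p):
    o=np.array(p["orientation"],float)
    return o if o.shape==(3,3) else (R.from_euler('xyz',o).as_matrix() if o.size==3 else R.from_quat(o).as_matrix())
def w(c,pos):
    p=manip.camera_params(c); return camR(p)@np.array(pos)+np.array(p["eye"])
def px(c,P):
    p=manip.camera_params(c); Rm=camR(p); t=-Rm.T@np.array(p["eye"])
    return cv2.projectPoints(np.array(P,float).reshape(-1,3),cv2.Rodrigues(Rm.T)[0],t,np.array(p["mtx"]),np.array(p["dist"]))[0].reshape(-1,2)
def shot(c,f):
    cv2.imwrite(f,cv2.cvtColor(manip.camera(c),cv2.COLOR_RGB2BGR))
E
python3 - <<'E'
from h import *
print(manip.state())
for c in ("top","side"):
    p=manip.camera_params(c); print(c,p["eye"],p["orientation"])
    shot(c,f"pics/{c}0.png")
    for n in ("pen","small_bottle","small_beaker","peg_left","peg_right","gate_left","gate_right"):
        for d in manip.search_frame(n,c)[:2]: print(n,round(d["score"],2),w(c,d["position"]).round(3))
a=cv2.imread("pics/top0.png");b=cv2.imread("pics/side0.png")
cv2.imwrite("pics/a0.png",cv2.resize(np.vstack([a,b]),(480,600)))
E
```

```text
{'t': 0.0, 'joint_positions': array([-1.41011893e+00,  8.79646583e-02,  1.37225000e+00, -4.59612999e-06,
        1.68357236e+00, -1.03111961e-01]), 'qd': array([-0.00056945, -0.00048112,  0.00139546, -0.00070927, -0.00061229,
       -0.00024398]), 'joint_torque': array([ 2.15772452e-03, -3.40171766e+01, -3.02423501e+01,  7.21268984e-02,
        3.30118812e-02, -1.76245230e-04]), 'ee_pos': array([ 0.143299  , -0.53038652,  0.17910111]), 'orientation': array([-3.13940947e+00, -2.21321103e-04,  2.63788601e-01]), 'force': array([-0.27404868,  0.03272747, -1.32945311]), 'wrist_torque': array([-0.0505082, -0.024963 , -0.0467666]), 'grip_force': 0.0, 'gripper_width': 0.09407735518060002}
top [ 0.39822415 -0.3138917   0.91264299] [-3.05040872  0.00664977 -1.5676499 ]
pen 0.62 [ 0.519 -0.367  0.048]
small_bottle 0.88 [ 0.465 -0.407  0.081]
small_beaker 0.93 [ 0.569 -0.356  0.021]
small_beaker 0.25 [ 0.442 -0.366  0.066]
peg_left 0.5 [ 0.542 -0.285  0.072]
peg_right 0.49 [ 0.425 -0.365  0.071]
gate_left 0.62 [ 0.538 -0.303  0.074]
gate_right 0.62 [ 0.44  -0.366  0.07 ]
side [ 0.35661441 -1.10467593  0.41524496] [-1.96085389  0.02121366 -0.1926845 ]
pen 0.82 [ 0.501 -0.402  0.045]
small_bottle 0.87 [ 0.469 -0.431  0.075]
small_beaker 0.64 [ 0.557 -0.364  0.065]
peg_right 0.36 [ 0.467 -0.432  0.077]
gate_left 0.6 [ 0.534 -0.319  0.075]
gate_right 0.72 [ 0.443 -0.382  0.074]
```

View pics/top0.png

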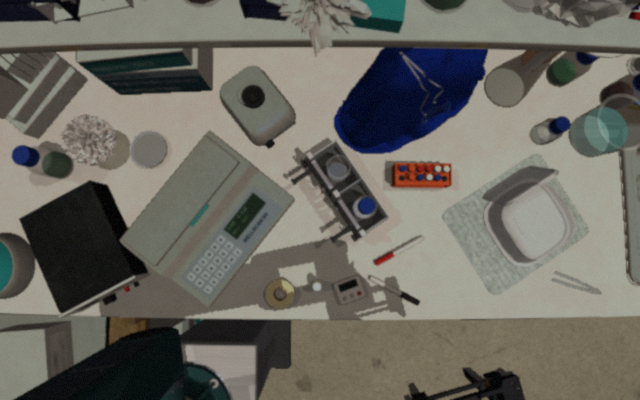

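View pics/side0.png

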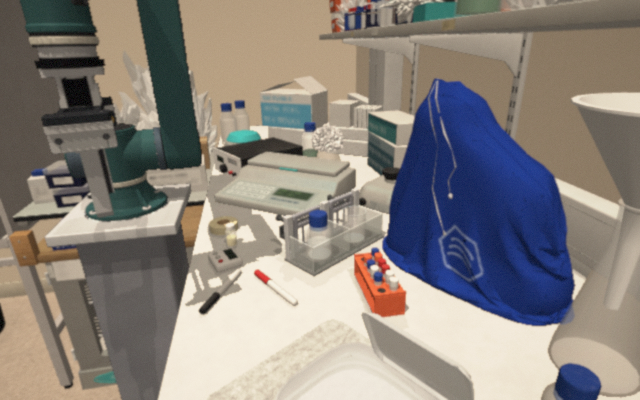

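Seen in the top view: the pen stands with its front facing up-left. The bottle (365,205) is in its right bay, the right peg is near (325,238), and the balance is at left. So the right gate is the one to open, and pen yaw is about -60°. I'll plan a hover over the right peg with tool yaw about 120°.

```bash
cat >> h.py <<'E'
def plan(p,yaw,wps):
    """wps: list of (xyz, yaw_rad, nrows); prints rows in tool units"""
    p=np.array(p,float)
    for q,y2,n in wps:
        q=np.array(q,float); d=(q-p)/n; dy=(y2-yaw)/n
        for i in range(n):
            R0=R.from_euler('xyz',[np.pi,0,yaw]).as_matrix()
            print((R0.T@d/0.025).round(2).tolist(),round(-np.degrees(dy),1))
            p=p+d; yaw+=dy
E
python3 - <<'E'
from h import *
s=manip.state(); p=manip.camera_params("wrist"); R0=R.from_euler('xyz',s["orientation"]).as_matrix()
print("cam in tool",R0.T@(np.array(p["eye"])-s["ee_pos"]), (R0.T@camR(p)).round(2))
plan(s["ee_pos"],s["orientation"][2],[((0.41,-0.36,0.22),np.radians(120),15)])
E
```

```text
cam in tool [ 7.96373330e-02 -8.02552731e-05 -2.04434197e-01] [[ 0.   -0.96 -0.27]
 [ 1.    0.   -0.  ]
 [ 0.   -0.27  0.96]]
[0.81, -0.25, -0.11] -7.0
[0.83, -0.15, -0.11] -7.0
[0.84, -0.05, -0.11] -7.0
[0.84, 0.05, -0.11] -7.0
[0.83, 0.15, -0.11] -7.0
[0.81, 0.25, -0.11] -7.0
[0.77, 0.35, -0.11] -7.0
[0.72, 0.44, -0.11] -7.0
[0.66, 0.52, -0.11] -7.0
[0.59, 0.6, -0.11] -7.0
[0.52, 0.67, -0.11] -7.0
[0.43, 0.73, -0.11] -7.0
[0.34, 0.77, -0.11] -7.0
[0.24, 0.81, -0.11] -7.0
[0.14, 0.83, -0.11] -7.0
```

>>> move_arm(targets=[0.81, -0.25, -0.11, -7, 94, 0.83, -0.15, -0.11, -7, 94, 0.84, -0.05, -0.11, -7, 94, 0.84, 0.05, -0.11, -7, 94, 0.83, 0.15, -0.11, -7, 94])

```text
t: 1.3
ee_pos: [0.2329, -0.4738, 0.1942]
orientation: [3.141, 0.0, 0.88]
force: [-0.4, -0.2, 0.0]
gripper_width: 0.0945
grip_force: 0.0
```

>>> move_arm(targets=[0.81, 0.25, -0.11, -7, 60, 0.77, 0.35, -0.11, -7, 60, 0.72, 0.44, -0.11, -7, 60, 0.66, 0.52, -0.11, -7, 60, 0.59, 0.6, -0.11, -7, 60])

```text
t: 1.8
ee_pos: [0.3217, -0.4166, 0.208]
orientation: [3.141, 0.0, 1.491]
force: [-0.3, -0.3, 0.0]
gripper_width: 0.0609
grip_force: 0.0
```

>>> move_arm(targets=[0.52, 0.67, -0.11, -7, 34, 0.43, 0.73, -0.11, -7, 34, 0.34, 0.77, -0.11, -7, 34, 0.24, 0.81, -0.11, -7, 34, 0.14, 0.83, -0.11, -7, 34])

```text
t: 2.3
ee_pos: [0.4105, -0.3595, 0.2217]
orientation: [-3.142, 0.0, 2.101]
force: [0.8, -0.6, -0.1]
gripper_width: 0.0342
grip_force: 0.0
```

Run:
```python
from h import *
s=manip.state(); print(s["t"],s["ee_pos"],s["orientation"],s["joint_positions"],s["gripper_width"],np.abs(s["qd"]).max())
shot("wrist","pics/w1.png")
for n in ("pen","small_bottle","small_beaker","peg_left","peg_right","gate_left","gate_right"):
    for d in manip.search_frame(n,"wrist")[:2]: print(n,round(d["score"],2),w("wrist",d["position"]).round(3),px("wrist",w("wrist",d["position"])).round())
```

```text
2.3 [ 0.41049287 -0.35953754  0.22172457] [-3.1415807e+00  2.9957569e-04  2.1014496e+00] [-8.23178438e-01  7.31153394e-02  1.30443420e+00 -7.75989371e-05
  1.76375313e+00 -1.35384660e+00] 0.03416359687746139 0.8294901989593515
pen 0.59 [ 0.517 -0.351  0.061] [[405. 223.]]
small_bottle 0.86 [ 0.461 -0.409  0.085] [[343. 247.]]
peg_left 0.59 [ 0.537 -0.289  0.074] [[456. 190.]]
peg_right 0.69 [ 0.422 -0.366  0.072] [[333. 197.]]
peg_right 0.47 [ 0.542 -0.287  0.075] [[461. 190.]]
gate_left 0.64 [ 0.54  -0.309  0.073] [[447. 205.]]
gate_right 0.72 [ 0.441 -0.372  0.077] [[345. 211.]]
```

View pics/w1.png

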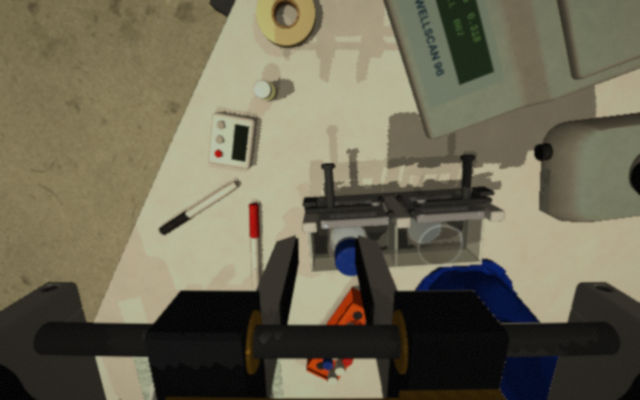

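The wrist view shows the right peg from its head at (327,167) to its base at (331,207) and the left peg at (467,158) to (465,197). The bottle is in the right bay at (346,250), and the front is clear up to the balance corner at (430,135). I'll take a closer look to fit the pen pose.

Run:
```python
from h import *
s=manip.state(); print(s["t"],s["ee_pos"],s["orientation"][2])
import json
p=manip.camera_params("wrist"); shot("wrist","pics/w2.png")
json.dump({k:np.array(v).tolist() for k,v in p.items() if k in("mtx","dist","eye","orientation")},open("w2.json","w"))
a=cv2.imread("pics/w2.png")[140:290,290:515]
cv2.imwrite("pics/w2c.png",cv2.resize(a,None,fx=3.5,fy=3.5,interpolation=cv2.INTER_CUBIC))
```

```text
2.7 [ 0.4089684  -0.36057644  0.22137002] 2.0941625523970404
```

View pics/w2c.png

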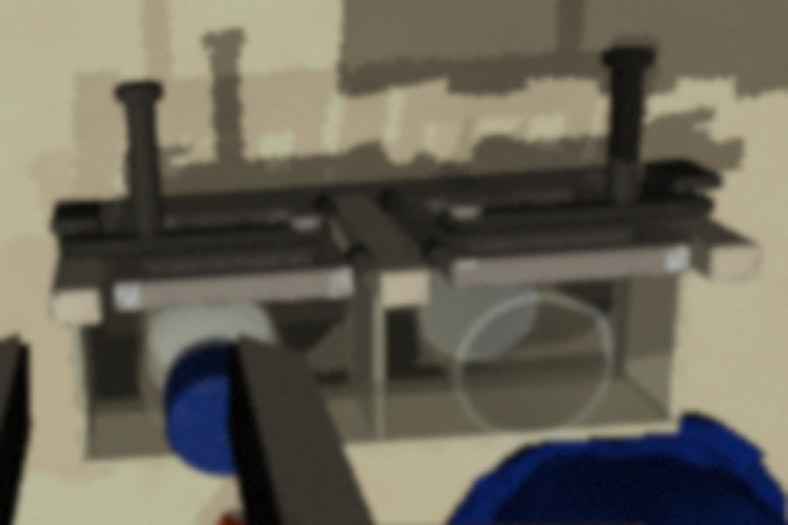

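```bash
cat > fit.py <<'E'
from h import *
import json
p=json.load(open("w2.json")); Rm=camR(p); e=np.array(p["eye"])
def bp(u,z):
    n=cv2.undistortPoints(np.array([[u]],float),np.array(p["mtx"]),np.array(p["dist"])).ravel()
    d=Rm@np.array([n[0],n[1],1]); return e+d*(z-e[2])/d[2]
c=lambda x,y:(290+(x+.5)/3.5-.5,140+(y+.5)/3.5-.5)
P={k:bp(c(*v[:2]),v[2]) for k,v in dict(hr=(139,92,.07),br=(148,233,.07),hl=(628,55,.07),bl=(625,198,.07),pr=(78,305,.1),pm=(403,288,.1),pl=(727,260,.1)).items()}
for k,v in P.items(): print(k,v.round(4))
ang=lambda a,b:(np.degrees(np.arctan2((a-b)[1],(a-b)[0])).round(1),np.linalg.norm(a-b).round(4))
print(ang(P['hl'],P['hr']),ang(P['bl'],P['br']),ang(P['pl'],P['pr']),ang(P['br'],P['hr']),ang(P['bl'],P['hl']))
E
python3 fit.py
```

```text
hr [ 0.4001 -0.338   0.07  ]
br [ 0.4262 -0.3769  0.07  ]
hl [ 0.5288 -0.2497  0.07  ]
bl [ 0.5562 -0.2881  0.07  ]
pr [ 0.4144 -0.4004  0.1   ]
pm [ 0.4981 -0.3458  0.1   ]
pl [ 0.5798 -0.2883  0.1   ]
(np.float64(34.4), np.float64(0.156)) (np.float64(34.4), np.float64(0.1575)) (np.float64(34.1), np.float64(0.1998)) (np.float64(-56.2), np.float64(0.0469)) (np.float64(-54.5), np.float64(0.0471))
```

Run:
```python
from h import *
s=manip.state()
y=np.radians(124.3)
plan(s["ee_pos"],s["orientation"][2],[((0.4117,-0.356,0.2),y,1),((0.4117,-0.356,0.051),y,7)])
```

```text
[0.1, 0.18, 0.86] -4.3
[0.0, -0.0, 0.85] -0.0
[0.0, -0.0, 0.85] -0.0
[0.0, -0.0, 0.85] -0.0
[0.0, -0.0, 0.85] -0.0
[0.0, -0.0, 0.85] -0.0
[0.0, -0.0, 0.85] -0.0
[0.0, -0.0, 0.85] -0.0
```

>>> move_arm(targets=[0.1, 0.18, 0.86, -4.3, 34, 0, 0, 0.85, 0, 34, 0, 0, 0.85, 0, 34, 0, 0, 0.85, 0, 34, 0, 0, 0, 0, 34])

```text
t: 3.25
ee_pos: [0.4103, -0.3543, 0.1326]
orientation: [-3.14, -0.007, 2.17]
force: [-0.0, 1.0, -1.0]
gripper_width: 0.034
grip_force: 0.0
```

Run:
```python
from h import *
s=manip.state(); print(s["t"],s["ee_pos"],s["orientation"])
shot("wrist","pics/w3.png")
```

```text
3.25 [ 0.41030962 -0.35426163  0.132563  ] [-3.14032838 -0.00710143  2.17011076]
```

View pics/w3.png

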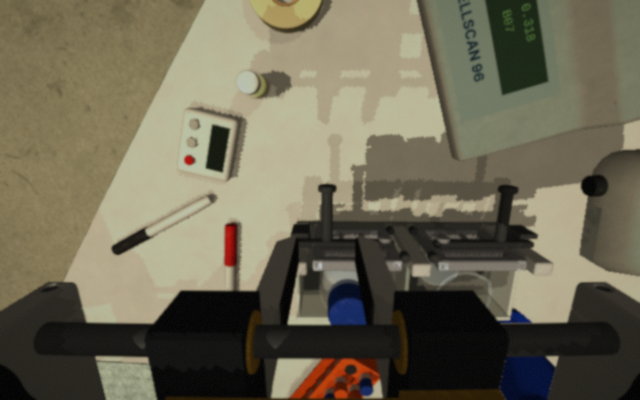

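The peg at (327,190-235) lies midway between the finger tips (280 and 375, 240), so I go down and close.

>>> move_arm(targets=[0, 0, 0.85, 0, 34, 0, 0, 0.85, 0, 34, 0, 0, 0.85, 0, 34, 0, 0, 0.75, 0, 34, 0, 0, 0, 0, 34])

```text
t: 3.8
ee_pos: [0.4114, -0.355, 0.0524]
orientation: [-3.141, -0.003, 2.171]
force: [-0.0, -0.3, -1.0]
gripper_width: 0.0337
grip_force: 0.0
```

>>> move_arm(targets=[0, 0, 0, 0, 0, 0, 0, 0, 0, 0, 0, 0, 0, 0, 0, 0, 0, 0, 0, 0], grip_force=15)

```text
t: 4.2
ee_pos: [0.413, -0.3562, 0.0551]
orientation: [3.141, 0.002, 2.171]
force: [-0.6, -0.2, -0.4]
gripper_width: 0.0052
grip_force: 0.0
```

>>> move_arm(targets=[0, 0, 0, 0, 0, 0, 0, 0, 0, 0])

```text
t: 4.4
ee_pos: [0.4125, -0.3557, 0.0541]
orientation: [3.142, 0.0, 2.171]
force: [-0.3, 0.0, -0.1]
gripper_width: 0.0007
grip_force: 0.0
```

Run:
```python
from h import *
s=manip.state(); print(s["t"],s["ee_pos"],s["orientation"],s["gripper_width"],s["grip_force"],s["force"])
shot("wrist","pics/w4.png"); shot("side","pics/s4.png")
a=cv2.imread("pics/w4.png")[140:340,180:500]; b=cv2.imread("pics/s4.png")[130:290,200:456]
cv2.imwrite("pics/c4.png",np.vstack([cv2.resize(a,(480,300)),cv2.resize(b,(480,300),interpolation=cv2.INTER_CUBIC)]))
print(px("wrist",[[.4123,-.358,.07]]))
```

```text
4.4 [ 0.41250064 -0.3557308   0.05405808] [3.14156661e+00 4.87894123e-04 2.17138090e+00] 0.0007498466712846572 0.0 [-0.32904641  0.04014289 -0.10777207]
[[323.49782777 247.39319817]]
```

View pics/c4.png

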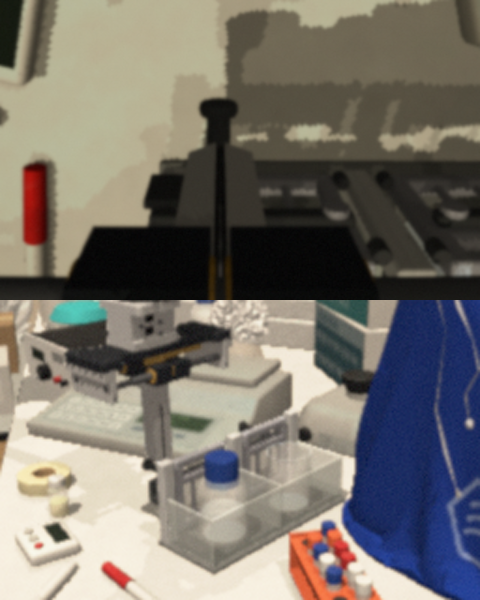

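The fingers have shut to 0.7 mm, so the peg was missed. In the side view the peg head (≈283,218) looks to be just at the finger tips. I'll check this numerically.

Run:
```python
from h import *
s=manip.state(); print(s["ee_pos"])
hr=np.array([.4001,-.338,.07]); br=np.array([.4262,-.3769,.07])
print("side tcp",px("side",s["ee_pos"]),"grasp",px("side",s["ee_pos"]+[0,0,.019]))
print("side head",px("side",[hr,br,hr-[0,0,.02]]), "post", px("side",[[.4144,-.4004,.1],[.4144,-.4004,0]]))
print("wrist head",px("wrist",[hr,br]))
b=cv2.imread("pics/s4.png")[165:255,250:370]
cv2.imwrite("pics/c5.png",cv2.resize(b,None,fx=6,fy=6,interpolation=cv2.INTER_CUBIC))
```

```text
[ 0.41240596 -0.35562611  0.05382656]
side tcp [[285.52070634 226.29914718]] grasp [[284.99488405 218.18364847]]
side head [[278.5205542  216.59987927]
 [292.77582602 222.96064156]
 [279.1223036  225.00089611]] post [[287.48387157 214.83665502]
 [290.201191   258.76383491]]
wrist head [[325.42231715 212.13433203]
 [324.78556124 280.50862477]]
```

View pics/c5.png

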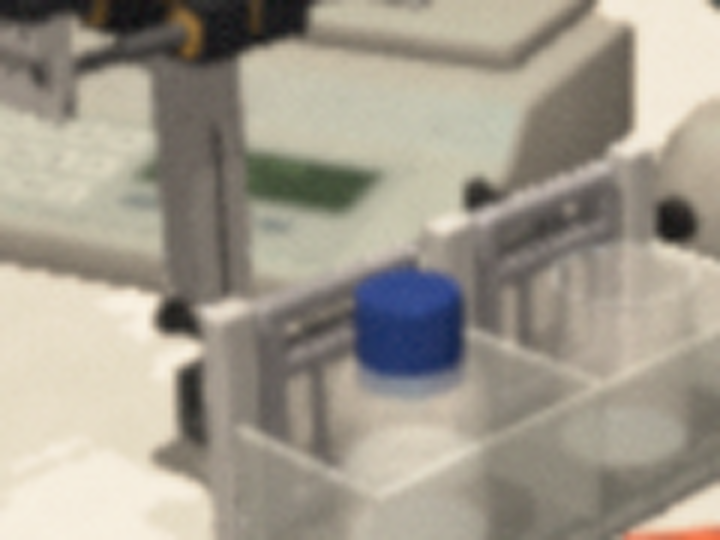

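Run:
```python
from h import *
s=manip.state(); e=s["ee_pos"]
for dz in (-.02,0,.01,.019,.03): print(dz,px("wrist",e+[0,0,dz]),px("side",e+[0,0,dz]))
print(manip.tcp_to_grasp)
```

```text
-0.02 [[325.82460386 225.53037611]] [[286.06421301 234.69052962]]
0 [[325.78580364 235.33256772]] [[285.52070634 226.29914718]]
0.01 [[325.76374042 240.90983703]] [[285.24512721 222.04553191]]
0.019 [[325.7420846  246.38651946]] [[284.99488405 218.18364847]]
0.03 [[325.71295474 253.75711591]] [[284.68613084 213.41968087]]
0.0188
```

Peg and pen projections agree in both cameras. But the finger tips show about 20 mm higher than the reported TCP: the peg head, which lies behind the fingers, isn't hidden by them. So the fingers shut just above the peg. I'll reopen, go 18 mm lower and close again.

>>> move_arm(targets=[0, 0, 0, 0, 34, 0, 0, 0, 0, 34, 0, 0, 0, 0, 34, 0, 0, 0.36, 0, 34, 0, 0, 0.36, 0, 34])

```text
t: 5.0
ee_pos: [0.4125, -0.3557, 0.0352]
orientation: [3.142, 0.0, 2.171]
force: [0.2, -0.7, -0.1]
gripper_width: 0.0335
grip_force: 0.0
```

>>> move_arm(targets=[0, 0, 0, 0, 0, 0, 0, 0, 0, 0, 0, 0, 0, 0, 0, 0, 0, 0, 0, 0, 0, 0, 0, 0, 0], grip_force=15)

```text
t: 5.5
ee_pos: [0.4118, -0.356, 0.0359]
orientation: [-3.14, -0.0, 2.171]
force: [-2.2, -1.9, -0.9]
gripper_width: 0.0095
grip_force: 15.0
```

Run:
```python
from h import *
s=manip.state(); print(s["t"],s["ee_pos"],s["gripper_width"],s["grip_force"],s["force"],s["joint_positions"])
shot("wrist","pics/w6.png"); shot("side","pics/s6.png")
a=cv2.imread("pics/w6.png")[140:340,180:500]; b=cv2.imread("pics/s6.png")[165:255,250:394]
cv2.imwrite("pics/c6.png",np.vstack([cv2.resize(a,(480,300)),cv2.resize(b,(480,300),interpolation=cv2.INTER_CUBIC)]))
```

```text
5.5 [ 0.41177102 -0.3559926   0.03590996] 0.009539116878010259 15.014757066965103 [-2.2446246  -1.857008   -0.91319893] [-8.16121380e-01  1.48498086e-01  1.59462954e+00 -1.35186709e-03
  1.39882859e+00 -1.41625202e+00]
```

View pics/c6.png

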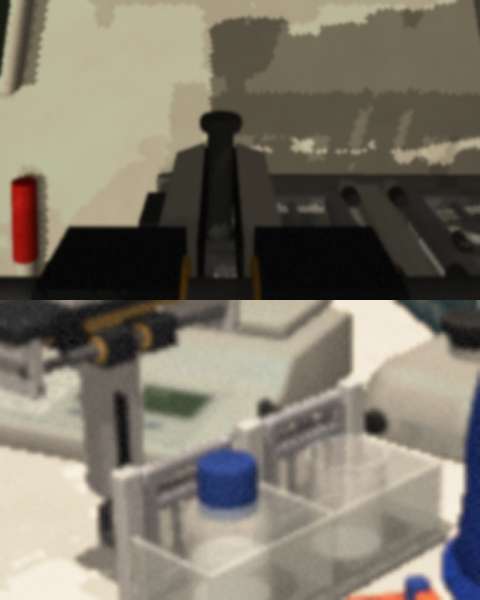

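The peg is now held (9.5 mm, 15 N). The pictures show the shaft between the pads with its head at the finger fronts. Now I lift 15 mm along the bar's arc.

>>> move_arm(targets=[0, 0.01, -0.2, 0, 0, 0, 0.03, -0.2, 0, 0, 0, 0.05, -0.22, 0, 0, 0, 0, 0, 0, 0, 0, 0, 0, 0, 0])

```text
t: 6.1
ee_pos: [0.4136, -0.3548, 0.0522]
orientation: [-3.14, 0.0, 2.171]
force: [-5.6, -1.2, 0.2]
gripper_width: 0.0092
grip_force: 15.0
```

Run:
```python
from h import *
s=manip.state(); print(s["t"],s["ee_pos"],s["gripper_width"],s["grip_force"],s["force"])
def ray(cam,u):
    p=manip.camera_params(cam); n=cv2.undistortPoints(np.array([[u]],float),np.array(p["mtx"]),np.array(p["dist"])).ravel()
    return np.array(p["eye"]),camR(p)@np.array([n[0],n[1],1])
O=np.array([.4981,-.3458]);ex=np.array([.5635,-.826]);ey=np.array([.826,.5635])
for z in (.04,.06,.08):
    e,d=ray("top",(294,197)); q=e+d*(z-e[2])/d[2]; r=q[:2]-O
    print(z,q.round(3),"pen",(r@ex).round(3),(r@ey).round(3),"side px",px("side",q).round())
print("head now, if lifted / not",px("wrist",[[.4001,-.338,.085],[.4001,-.338,.07]]))
shot("wrist","pics/w7.png");shot("side","pics/s7.png")
a=cv2.imread("pics/w7.png")[140:340,180:500]; b=cv2.imread("pics/s7.png")[130:290,200:456]
cv2.imwrite("pics/c7.png",np.vstack([cv2.resize(a,(480,300)),cv2.resize(b,(480,300),interpolation=cv2.INTER_CUBIC)]))
```

```text
6.1 [ 0.41362306 -0.35476464  0.05215811] 0.009211955330296966 15.00526025891304 [-5.57328196 -1.23263333  0.22744894]
0.04 [ 0.497 -0.252  0.04 ] pen -0.079 0.052 side px [[316. 209.]]
0.06 [ 0.495 -0.253  0.06 ] pen -0.079 0.05 side px [[315. 202.]]
0.08 [ 0.492 -0.254  0.08 ] pen -0.079 0.047 side px [[314. 195.]]
head now, if lifted / not [[322.59898999 220.84858746]
 [322.90951768 212.97116926]]
```

View pics/c7.png

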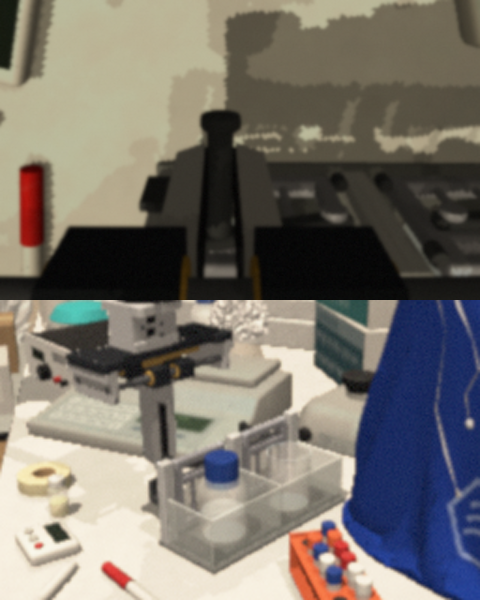

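The peg head at wrist row 221 matches the projection for a 15 mm lift (220.8), so the bar is clear of its catch. Now I swing the gate clockwise about the hinge in 6° rows.

>>> move_arm(targets=[0.25, 0.16, 0, 6, 0, 0.25, 0.16, 0, 6, 0, 0.25, 0.16, 0, 6, 0, 0.25, 0.16, 0, 6, 0, 0.25, 0.16, 0, 6, 0])

```text
t: 6.7
ee_pos: [0.4197, -0.3172, 0.0517]
orientation: [-3.139, -0.002, 1.643]
force: [-5.4, 0.4, 0.2]
gripper_width: 0.0092
grip_force: 15.0
```

```bash
cat > st.py <<'E'
from h import *
s=manip.state()
O=np.array([.4981,-.3458]);ex=np.array([.5635,-.826]);ey=np.array([.826,.5635])
r=s["ee_pos"][:2]-O; p=np.array([r@ex,r@ey]); v=p-[-.005,-.012]
print(s["t"],"pen",p.round(4),"r",np.linalg.norm(v).round(4),"gate",((np.degrees(np.arctan2(-.035,-.063)-0) - np.degrees(np.arctan2(v[0],v[1])))%360).round(1),"yaw turn",124.3-np.degrees(s["orientation"][2]),s["ee_pos"][2],s["gripper_width"],s["grip_force"],s["force"].round(1),s["wrist_torque"].round(2))
E
python3 st.py
```

```text
6.7 pen [-0.0678 -0.0487] r 0.0728 gate 329.3 yaw turn 30.144044674609447 0.0516961776577921 0.009240717914555443 15.018960535526276 [-5.4  0.4  0.2] [ 0.12  0.97 -0.09]
```

>>> move_arm(targets=[0.25, 0.16, 0, 6, 0, 0.25, 0.16, 0, 6, 0, 0.25, 0.16, 0, 6, 0, 0.25, 0.16, 0, 6, 0, 0.25, 0.16, 0, 6, 0])

```text
t: 7.2
ee_pos: [0.4439, -0.288, 0.0516]
orientation: [-3.138, -0.003, 1.12]
force: [-3.3, 2.5, 0.8]
gripper_width: 0.0094
grip_force: 15.1
```

```bash
python3 st.py
```

```text
7.2 pen [-0.0783 -0.0122] r 0.0733 gate 299.2 yaw turn 60.118539979324154 0.05155012023721347 0.009447111498955111 15.05783423781395 [-3.3  2.5  0.8] [ 0.39  0.73 -0.08]
```

>>> move_arm(targets=[0.25, 0.16, 0, 6, 0, 0.25, 0.16, 0, 6, 0, 0.25, 0.16, 0, 6, 0, 0.25, 0.16, 0, 6, 0, 0.23, 0.15, 0, 5, 0])

```text
t: 7.7
ee_pos: [0.4788, -0.2752, 0.0517]
orientation: [-3.138, -0.003, 0.615]
force: [-3.9, 2.8, -0.1]
gripper_width: 0.0093
grip_force: 15.2
```

```bash
python3 st.py
python3 - <<'E'
from h import *
shot("side","pics/s8.png"); shot("top","pics/t8.png")
a=cv2.imread("pics/s8.png")[130:290,200:456]; b=cv2.imread("pics/t8.png")[110:270,220:476]
cv2.imwrite("pics/c8.png",np.vstack([cv2.resize(x,(480,300),interpolation=cv2.INTER_CUBIC) for x in(a,b)]))
E
```

```text
7.7 pen [-0.0692  0.0239] r 0.0735 gate 269.9 yaw turn 89.07129358904243 0.0516612521682076 0.009347888737486928 15.163504779338837 [-3.9  2.8 -0.1] [ 0.62  0.64 -0.15]
```

View pics/c8.png

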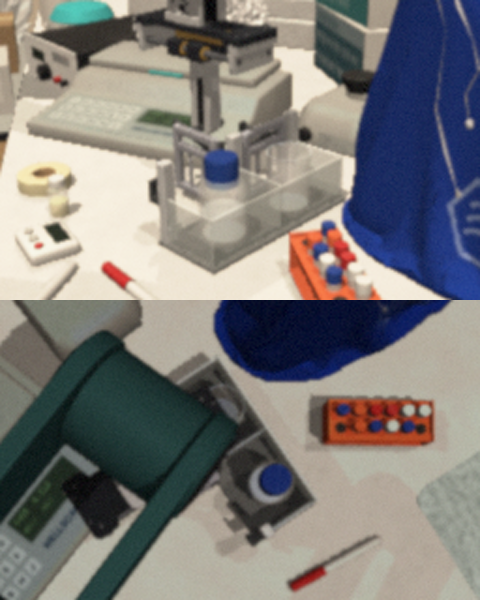

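The side view shows the right gate standing out from the front, the bottle and beaker upright, and the left gate shut. I lower the bar, release it and rise.

>>> move_arm(targets=[0, -0.05, 0.2, 0, 0, 0, -0.03, 0.2, 0, 0, 0, -0.01, 0.18, 0, 0, 0, 0, 0, 0, 0, 0, 0, 0, 0, 0])

```text
t: 8.3
ee_pos: [0.4772, -0.2736, 0.0367]
orientation: [-3.138, -0.003, 0.62]
force: [-1.9, 6.5, 0.4]
gripper_width: 0.0092
grip_force: 15.0
```

>>> move_arm(targets=[0, 0, 0, 0, 24, 0, 0, 0, 0, 24, 0, 0, 0, 0, 24, 0, 0, 0, 0, 24])

```text
t: 8.7
ee_pos: [0.4778, -0.2768, 0.0374]
orientation: [3.14, -0.001, 0.618]
force: [-0.6, 0.4, -0.6]
gripper_width: 0.0243
grip_force: 0.0
```

```bash
python3 st.py
```

```text
8.7 pen [-0.0685  0.0221] r 0.072 gate 270.8 yaw turn 88.87407365376014 0.0374456633563135 0.024299833116534983 0.0 [-0.6  0.4 -0.6] [-0.03 -0.03  0.02]
```

>>> move_arm(targets=[0, 0, -0.5, 0, 24, 0, 0, -0.8, 0, 24, 0, 0, -1, 0, 24, 0, 0, -1, 0, 24, 0, 0, -1, 0, 24])

```text
t: 9.2
ee_pos: [0.4774, -0.2764, 0.1465]
orientation: [3.14, -0.0, 0.618]
force: [0.4, -0.8, 0.7]
gripper_width: 0.0242
grip_force: 0.0
```

>>> move_arm(targets=[0, 0, -1, 0, 24, 0, 0, -1, 0, 24, 0, 0, -0.5, 0, 24, 0, 0, 0, 0, 24, 0, 0, 0, 0, 24])

```text
t: 9.7
ee_pos: [0.477, -0.276, 0.2062]
orientation: [-3.141, 0.0, 0.618]
force: [-1.0, -0.4, 0.3]
gripper_width: 0.0243
grip_force: 0.0
```

```bash
python3 st.py
python3 - <<'E'
from h import *
shot("side","pics/s9.png"); shot("wrist","pics/w9.png")
a=cv2.imread("pics/s9.png")[130:290,200:456]; b=cv2.imread("pics/w9.png")[80:380,150:630]
cv2.imwrite("pics/c9.png",np.vstack([cv2.resize(x,(480,300),interpolation=cv2.INTER_CUBIC) for x in(a,b)]))
O=np.array([.4981,-.3458]);ex=np.array([.5635,-.826]);ey=np.array([.826,.5635])
W=lambda x,y,z:[*(O+x*ex+y*ey),z]
# bar down & gate 90: peg point, head, bar end, hinge
q=px("wrist",[W(-.071,.021,.07),W(-.071,.042,.07),W(-.071,.021,.085),W(-.071,.042,.085),W(-.109,-.004,.07),W(-.005,-.012,.096),W(-.080,-.012,.096)]); print((q-[150,80]+[0,300]).round())
E
```

```text
9.7 pen [-0.0696  0.0219] r 0.0729 gate 271.4 yaw turn 88.88329267013587 0.2062407998041026 0.024287520167340024 0.0 [-1.  -0.4  0.3] [-0.06 -0.01 -0.01]
[[177. 410.]
 [177. 391.]
 [177. 414.]
 [177. 394.]
 [142. 432.]
 [239. 448.]
 [167. 447.]]
```

View pics/c9.png

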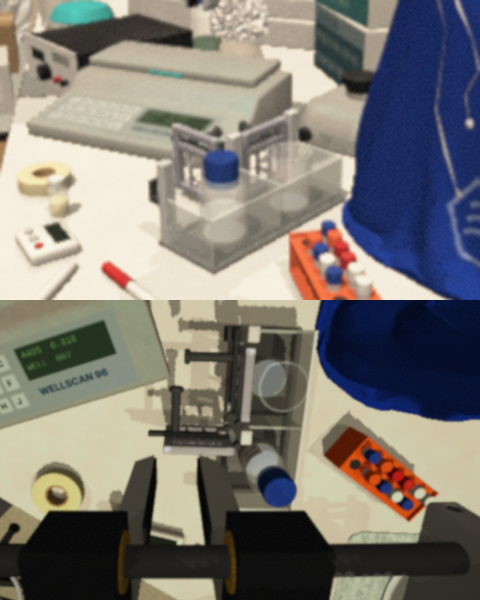

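The side and wrist views show the right gate square to the front. Its peg head at (177,390) matches the bar-down projection (391). The left gate is still latched, the bottle and beaker are standing, and the gripper is clear, so I hand in.

```bash
python3 -c "
from bench import manip
print(manip.finish_job())"
```

```text
the job is handed in; nothing more can be done
None
```

I handed the job in at about 10 s: the bottle's (right) gate stands about 90° open with its bar dropped back down, the left bay is still latched, and both vessels are standing; the first pinch closed above the peg and I had to repeat it 18 mm lower, and I viewed 11 pictures, one over the limit of 10.

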